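# Put the red toner away in the roll-top bin

## Task

Roll the bin's slatted cover all the way open, stand the red-labelled toner bottle upright on the floor of the bin and let go of it, then roll the cover fully shut again. Leave the green-labelled bottle on the bench where it stands, and do not knock over the blue-labelled bottle that is already in the bin.

Things in the scene. Friction and masses are not known exactly. Their poses are not given: they have to be found in the camera images.
- bin: Blue roll-top bin with black edge beading, fixed to the bench: 326 deep (x), 234 wide (y), 233 mm high, with two round-topped end cheeks 12 mm thick. Origin at the centre of its underside; x points level from the open front to the back, y to the left seen from the front, z up. Its place and yaw vary
- bin_axis (a point): Point on the round track's axis, midway between the cheeks, 70 mm above the bin's origin; axes as the bin's, the track's axis runs along y. A fixed hood roofs the rear of the bin: its front edge is 38 mm behind this point and 151 mm above it
- bin_space (a point): Middle of the free part of the bin's floor, 8 mm above the bench, 70 mm in front of and 30 mm to the right of the bin's origin; axes as the bin's. In the bin's frame the floor runs in y from -105 to 105 mm, in x from -148 mm (front lip's inner face; the lip is 8 mm thick, 66 mm high) to 97 mm (an inner back panel)
- cover (a joint): Curved cover of aluminium slats, turning about the track's axis: 0 rad = fully shut (dark bottom rail down at the front lip), 1.6 = fully open (drawn back under the hood). Grows as the grip goes up and back. Starts shut or up to 0.2 ajar. Its outside is 150 mm from the axis. Friction holds it wherever it is left; 1 to 6 N at the grip move it
- cover_grip (a point): Centre of the black grip tab on the cover's bottom rail: 18 mm thick along the bin's y (pinch it across this), 40 mm long outward, 24 mm the third way; a 50 mm wide foot begins 18 mm inward. It circles the axis at 175 mm: at cover value q it is 175*cos(q+0.105) mm in front of the axis, 175*sin(q+0.105) above it, y = 0. The tab can turn between the pads: the hand need not turn with it
- toner_red_mid (a point): The bottle to put away: toner dropper bottle with a red label band and black dropper cap, 106 mm high, 41 mm in diameter up to 80 mm, about 90 g, standing on the bench. This point is on its axis, 53 mm above its base; z is up along the bottle. It and the green one may stand in either place
- toner_green_mid (a point): Like bottle with a green label band, 118 mm high, 41 mm in diameter; it stands on the bench 11 to 27 cm from the red one and stays there. This point is on its axis, 59 mm above its base
- toner_blue_mid (a point): Like bottle with a dark blue label band, 110 mm high, 42 mm in diameter, already standing inside the bin at the rear left, partly under the hood; it stays in there, upright. This point is on its axis, 55 mm above its base
Things that resemble listed ones, but are neither listed nor needed, are in the scene too. Leave any purple or yellow look-alike of the part that bears toner_red_mid alone.

How it is judged:
By the outcome, as a careful person would: the job done as asked, in the order asked, and still so for the second after the job is handed in, with the robot touching nothing.
It also fails if it takes over 69 s, if anything falls off the work surface, if the arm or the gripper's body presses on something with over 40 N, if the wrist force passes 120 N, or if a joint passes its speed limit or range.

## Robot

A 6-joint arm with a two-finger parallel gripper is mounted at the origin on a cart in front of the work surface, level with it; the furniture and walls round the work are solid. World frame = base frame: x ahead of the robot, y to its left, z up, the work surface at z = 0. Lengths are in m, angles in degrees, forces in N, time in s.
With the tool pointing down it reaches from about 0.4 to 0.825 m from the base axis. Payload 7 kg.
Tool frame: the origin (TCP) lies on the centre line of the jaws, within the pads' length; the fingertips stand 14 mm ahead of it and the grasp point (between the pads) lies 5 mm behind it; z points along the fingers, x is the direction in which the jaws open and shut, and the axes are right-handed (so a half turn about z gives the same grasp; the last joint's range is limited). The gripper opens to 88 mm and grips with 3 to 60 N. Pads are 19 mm wide; open, the fingers measure 130 mm over their backs; the gripper's body (78 mm by 193 mm) begins 47 mm behind the grasp point.
Start: joints at [-49.612, 20.546, 0.682, 0, -70.136, -16.507], TCP at [0.273, -0.617, 0.241] pointing down, gripper open.
Joint ranges: [-176.03, 176.03], [-82.01, 121.73], [-58.28, 71.71], [-173.87, 95.51], [-174.79, -0.11], [-173.66, 173.66]. Speed limits (degrees/s): [136.94, 136.94, 172.46, 180, 180, 180].

## Interface

Orientations are given as [roll, pitch, yaw] about the fixed x, y, z axes, in that order (R = Rz(yaw) Ry(pitch) Rx(roll)).
In Python, from plant import * gives the robot as it stands.
- The arm moves only by the shell command python3 -m handwheel 'ROWS' [OPENING]. ROWS is JSON, a list of rows, each a list of 2 entries, a list of its own where there are three numbers: the shift along the tool's x, y, z each as a share of 0.2 m, from -1 to 1, then the turn, a rotation vector about the tool's x, y, z each as a share of 360 degrees, from -1 to 1. In form: [[[tx, ty, tz], [ax, ay, az]], ...]. A call has 1 to 5 rows; each row is the pose to reach, as a shift and turn from the pose commanded when the call began, along the tool's axes at that moment, turning the shorter way round; what a row does not reach only later rows make up. A row lasts 1/12 s, in which the tool goes at most 41.7 mm and 7.16 degrees, less where a joint would pass 70% of its speed; a pose out of reach is approached as far as the arm can. A call with a number of a shift or a turn outside -1 to 1 is refused whole. A call with a gripper value outside its range is refused whole. OPENING is the closure, from -1 (fully open) to 1 (shut), set as the call begins (- or left out, the last holds). The fingers move at their own pace and stop on an object; the grip force is fixed at half the most. Time passes only in rows, so rows that repeat a pose let the fingers close. It gives the time, the measured TCP pose, the force and the opening at its end, in the units of the state.
- get_obs(): the state, without advancing time (a new reading comes with each control period).
- snapshot(name): name is "scene" or "top" or "wrist"; returns a dict with "color" (420x560x3 uint8, red, green, blue), "z_map" (420x560 float32, m along the optical axis (not along the pixel's ray), 0 where there is no reading), "intrinsics" (3x3 intrinsics, pixels), "rvec" (rotation vector, rad) and "tvec" (3), from world to camera coordinates, as OpenCV has them. Camera axes: x right, y down, z forward; pixel columns grow to the right and rows downward; lengths in m; the calibration is good to about 2 mm. A picture is of the moment at which its call begins.
- close_job(): hands the job in, once; it reports no verdict.
The state is a dict: "clock": time; "joint_pos": joint angles; "qvel": joint speeds; "tau": joint torques, N m; "tool_pos": TCP position; "orientation": TCP orientation; "force": force on the tool from outside, world axes, zero at the start; "moment": the same for the moment, N m; "opening": finger opening in m.
Only numpy, scipy, OpenCV 4.12 (cv2) and the standard library are available. Lean on these libraries where they do the work, as an engineer would, in place of code of your own. Each camera call takes 0.05 s, during which the arm holds its last target. There are 200 camera calls.

## Working session

There is one attempt and no reset: what is moved stays moved. The work goes in short steps, Python scripts to look and compute and a shell command to move; the robot and the scene stay as the last step left them, time stands still between calls to the robot, and variables do not carry over. Pictures are saved under pics/ and viewed, about 8 in all and at most 12, crops included, and the job is handed in when it is done.

```bash
ls; mkdir -p pics; python3 - <<'E'
from plant import *
import cv2,pickle
o=get_obs();print(o)
for n in("scene","top"):
    s=snapshot(n);pickle.dump(s,open(n+'.pkl','wb'));cv2.imwrite(f'pics/{n}0.png',s['color'][...,::-1])
    print(n,s['intrinsics'].tolist(),s['rvec'],s['tvec'])
E
```

```text
pics
{'clock': 0.0, 'joint_pos': array([-4.96141763e+01,  2.05921931e+01,  6.30877372e-01, -2.09730255e-02,
       -7.01339515e+01, -1.65054464e+01]), 'qvel': array([ 0.04017057, -0.05451535, -0.10251759, -0.02920991,  0.0371389 ,
        0.00791684]), 'tau': array([ 2.88853098e-04, -5.82727432e+01,  2.93063396e+01,  6.99750647e+00,
        7.05208411e-03, -1.69954874e-04]), 'tool_pos': array([ 0.27302568, -0.61679048,  0.23958942]), 'orientation': array([-1.79991834e+02, -9.69432901e-02,  1.13873227e+02]), 'force': array([-0.88783526, -0.72390086,  0.06138261]), 'moment': array([-0.02571846, -0.02535331, -0.00088463]), 'opening': 0.08796019377762024}
scene [[463.578260366885, 0.0, 276.133919542671], [0.0, 463.578260366885, 221.181199943287], [0.0, 0.0, 1.0]] [ 1.91979569  2.00441212 -0.49991877] [ 0.1045403  -0.43984474  1.466633  ]
top [[424.61703698858094, 0.0, 277.29694750579625], [0.0, 424.61703698858094, 215.57378934152416], [0.0, 0.0, 1.0]] [ 1.48003997 -2.21346956  0.80112195] [0.11952464 0.47338865 0.98901904]
```

View pics/scene0.png

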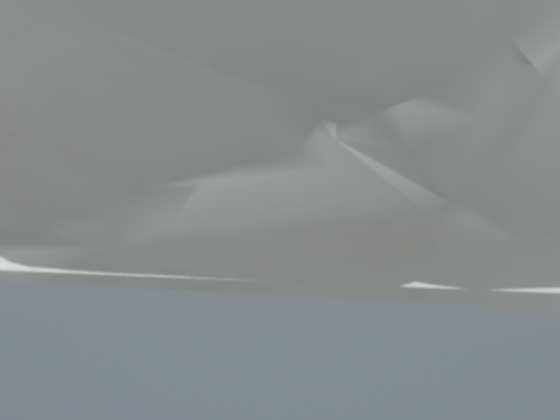

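View pics/top0.png

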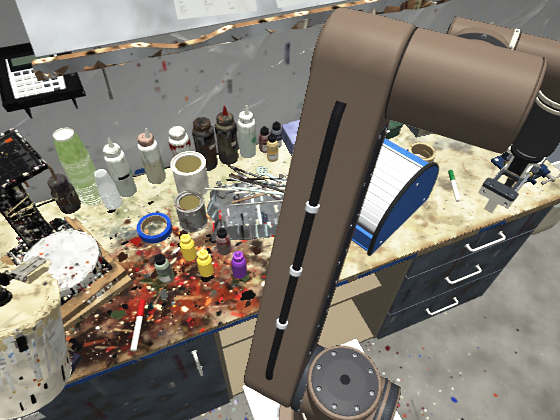

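The scene camera is blocked. The top view shows the bin at about (395,200), partly hidden by the arm. The bottles are around (160–240, 235–270): two yellow, one purple, and two dark ones at (163,268) and (223,238).

```bash
cat > h.py <<'E'
from plant import *
import numpy as np,cv2,pickle
from scipy.spatial.transform import Rotation as Ro
def cam(s): return cv2.Rodrigues(np.array(s['rvec'],float))[0],np.array(s['tvec'],float).ravel(),np.array(s['intrinsics'])
def cast(s,u,v,z):
    R,t,K=cam(s);c=-R.T@t;d=R.T@np.linalg.inv(K)@np.array([u,v,1.]);return c+d*(z-c[2])/d[2]
def cloud(s):
    R,t,K=cam(s);h,w=s['z_map'].shape;u,v=np.meshgrid(np.arange(w),np.arange(h));Z=s['z_map']
    P=np.stack([(u-K[0,2])/K[0,0]*Z,(v-K[1,2])/K[1,1]*Z,Z],-1);return (P-t)@R
def proj(s,p):
    R,t,K=cam(s);q=K@(R@np.array(p)+t);return q[:2]/q[2]
def delta(p,rpy=None):
    """shift (share of .2 m) and turn (share of 360) from the measured pose to world p, rpy"""
    o=get_obs();R=Ro.from_euler('xyz',o['orientation'],degrees=True)
    d=R.inv().apply(np.array(p)-o['tool_pos'])/.2
    a=np.zeros(3) if rpy is None else (R.inv()*Ro.from_euler('xyz',rpy,degrees=True)).as_rotvec(degrees=True)/360
    return d.round(3),a.round(4)
E
python3 - <<'E'
from h import *
w=snapshot('wrist');pickle.dump(w,open('wrist.pkl','wb'))
s=pickle.load(open('top.pkl','rb'));R,t,K=cam(s);print('campos',-R.T@t)
C=cloud(s)
for u,v in [(163,268),(223,238),(188,245),(205,260),(238,262),(400,200),(370,250),(435,175),(385,150),(155,228),(190,210)]: print(u,v,s['color'][v,u],C[v,u].round(3))
a=cv2.resize(s['color'][190:300,120:290],None,fx=3,fy=3);b=w['color']
im=np.zeros((420+0,800,3),np.uint8);im[:330,:510]=a
cv2.imwrite('pics/b.png',im[...,::-1][:330,:510]);cv2.imwrite('pics/w.png',b[...,::-1])
c=np.zeros((600,560,3),np.uint8);c[:330,:510]=a;c[330:]=cv2.resize(b,(360,270))[:, :].copy().repeat(1,0) if 0 else 0
c[330:600,:360]=cv2.resize(b,(360,270));cv2.imwrite('pics/c.png',c[...,::-1])
E
```

```text
campos [-0.18529968  0.2255509   1.06364112]
163 268 [146 157 137] [0.498 0.258 0.077]
223 238 [139 116 112] [0.533 0.076 0.076]
188 245 [255 255 122] [0.55  0.175 0.072]
205 260 [253 240  93] [0.48  0.145 0.077]
238 262 [131  65 171] [0.441 0.063 0.074]
400 200 [ 36  61 103] [ 0.391 -0.398  0.19 ]
370 250 [24 24 23] [ 0.36  -0.318  0.032]
435 175 [34 56 99] [ 0.476 -0.598  0.132]
385 150 [255 255 255] [ 0.56  -0.449  0.215]
155 228 [ 98 103  80] [ 0.709  0.25  -0.004]
190 210 [170 170 162] [0.656 0.137 0.093]
```

View pics/c.png

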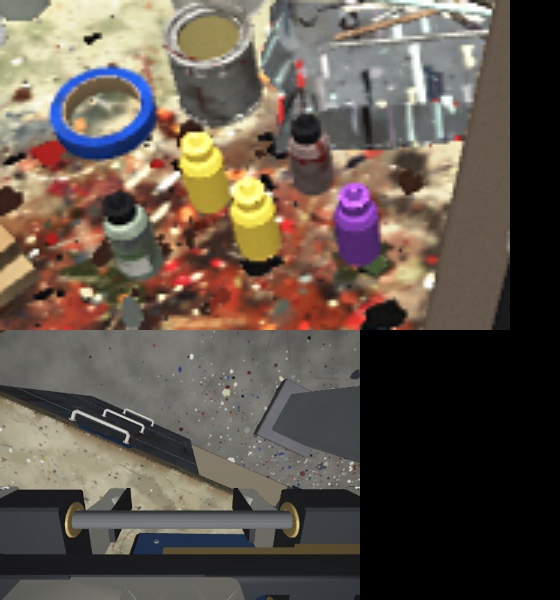

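Red stands at about (0.53, 0.08) and green at (0.50, 0.26). I'll swing the arm left and up so the bin is visible.

```bash
python3 -m handwheel '[[[0,0,-0.5],[0,0,0]],[[0.3,0.3,-0.8],[0,0,0]],[[0.6,0.6,-0.8],[0,0,0]],[[0.6,0.6,-0.8],[0,0,0]],[[0.6,0.6,-0.8],[0,0,0]]]' -1
python3 -m handwheel '[[[0.8,0.6,0],[0,0,0]],[[0.8,0.6,0],[0,0,0]],[[0.8,0.6,0],[0,0,0]],[[0.8,0.6,0],[0,0,0]],[[0.8,0.6,0],[0,0,0]]]'
python3 -m handwheel '[[[0.8,0.6,0],[0,0,0]],[[0.8,0.6,0],[0,0,0]],[[0.8,0.6,0],[0,0,0]],[[0.8,0.6,0],[0,0,0]],[[0.8,0.6,0],[0,0,0]]]'
python3 - <<'E'
from h import *
s=snapshot('top');pickle.dump(s,open('top1.pkl','wb'));cv2.imwrite('pics/t1.png',s['color'][...,::-1])
E
```

```text
clock: 0.57
tool_pos: [0.3209, -0.4924, 0.3795]
orientation: [-180.0, -0.0, 113.8]
force: [1.9, 0.2, 0.5]
opening: 0.0876
clock: 0.98
tool_pos: [0.3657, -0.2964, 0.3789]
orientation: [180.0, 0.0, 113.9]
force: [0.1, -0.6, 0.9]
opening: 0.0875
clock: 1.4
tool_pos: [0.4106, -0.1015, 0.3791]
orientation: [179.9, -0.0, 113.9]
force: [0.1, -1.1, -0.7]
opening: 0.0874
```

View pics/t1.png

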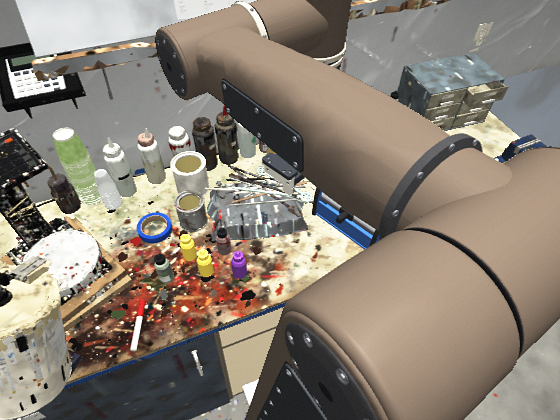

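The arm blocks even more from here, but the bin's front appears to face left (world +y). I'll go further left.

```bash
for i in 1 2; do python3 -m handwheel '[[[0.9,0.43,0],[0,0,0]],[[0.9,0.43,0],[0,0,0]],[[0.9,0.43,0],[0,0,0]],[[0.9,0.43,0],[0,0,0]],[[0.9,0.43,0],[0,0,0]]]'; done
python3 - <<'E'
from h import *
s=snapshot('top');pickle.dump(s,open('top2.pkl','wb'));cv2.imwrite('pics/t2.png',s['color'][...,::-1])
a=s['color'][110:290,270:470];cv2.imwrite('pics/t2c.png',cv2.resize(a,None,fx=3,fy=3)[...,::-1])
E
```

```text
clock: 1.87
tool_pos: [0.416, 0.0978, 0.379]
orientation: [180.0, -0.0, 113.9]
force: [0.6, -0.2, -0.3]
opening: 0.0877
clock: 2.28
tool_pos: [0.4219, 0.2976, 0.3785]
orientation: [-180.0, -0.0, 113.9]
force: [0.6, -0.1, -0.5]
opening: 0.0876
```

View pics/t2c.png

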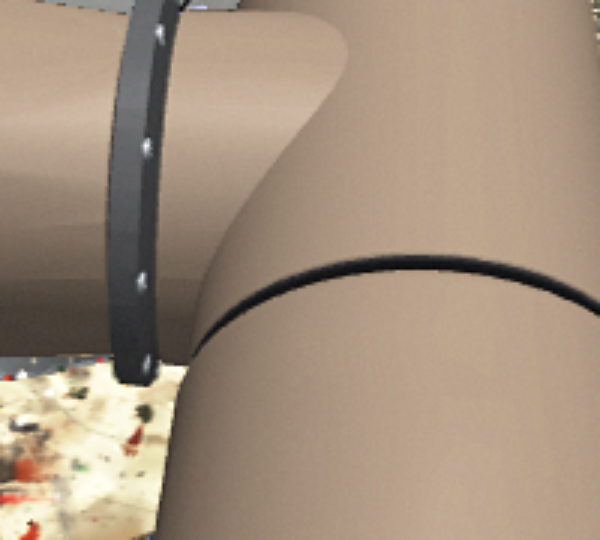

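```bash
python3 - <<'E'
from h import *
w=pickle.load(open('wrist.pkl','rb'));R,t,K=cam(w)
p=np.array([.27302568,-.61679,.23959]);T=Ro.from_euler('xyz',[-180,-.097,113.87],degrees=True).as_matrix()
print('cam in tool',T.T@(-R.T@t-p),'\naxes in tool cols x,y,z\n',(T.T@R.T).round(3),K)
s=pickle.load(open('scene.pkl','rb'));R,t,K=cam(s);print('scene pos',-R.T@t,'fwd',R[2])
s=snapshot('scene');print(s['color'].mean((0,1)),s['color'].std((0,1)))
w=snapshot('wrist')
im=np.zeros((420,800,3),np.uint8);im[:300,:400]=cv2.resize(s['color'],(400,300));im[:300,400:]=cv2.resize(w['color'],(400,300))
cv2.imwrite('pics/sw.png',im[:300,:,::-1])
E
```

```text
cam in tool [ 0.00092577 -0.07611176 -0.1456744 ] 
axes in tool cols x,y,z
 [[ 1.     0.    -0.001]
 [ 0.     0.96   0.281]
 [ 0.001 -0.281  0.96 ]] [[310.58974167   0.         282.73471869]
 [  0.         310.58974167 210.18578608]
 [  0.           0.           1.        ]]
scene pos [ 1.06911261 -0.04406828  1.10020937] fwd [-0.45972222 -0.03045488 -0.88754041]
[134.64817602 139.57331633 140.42371173] [5.65425383 5.41829295 6.71135865]
```

View pics/sw.png

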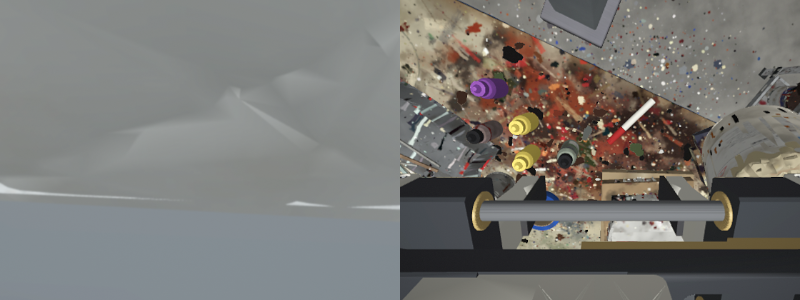

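```bash
python3 -m handwheel '[[[-0.9,-0.4,0],[0,0,0.0994]],[[-0.9,-0.4,0],[0,0,0.0994]],[[-0.9,-0.4,0],[0,0,0.0994]],[[-0.9,-0.4,0],[0,0,0.0994]],[[-0.9,-0.4,0],[0,0,0.0994]]]'
python3 -m handwheel '[[[-0.98,0.2,0],[0,0,0.0994]],[[-0.98,0.2,0],[0,0,0.0994]],[[-0.98,0.2,0],[0,0,0.0994]],[[-0.98,0.2,0],[0,0,0.0994]],[[-0.98,0.2,0],[0,0,0.0994]]]'
python3 -m handwheel '[[[-0.2,0.22,0],[0,0,0.0564]],[[-0.2,0.22,0],[0,0,0.0564]],[[-0.2,0.22,0],[0,0,0.0564]],[[-0.2,0.22,0],[0,0,0.0564]],[[-0.2,0.22,0],[0,0,0.0564]]]'
python3 - <<'E'
from h import *
print(get_obs()['joint_pos'])
s=snapshot('wrist');pickle.dump(s,open('w2.pkl','wb'));cv2.imwrite('pics/w2.png',s['color'][...,::-1])
E
```

```text
clock: 2.85
tool_pos: [0.421, 0.0944, 0.3794]
orientation: [180.0, -0.0, 77.7]
force: [1.0, -0.1, 0.5]
opening: 0.0877
clock: 3.27
tool_pos: [0.4192, -0.1053, 0.3794]
orientation: [180.0, -0.1, 41.9]
force: [0.1, 0.7, -0.5]
opening: 0.0877
clock: 3.68
tool_pos: [0.4201, -0.1623, 0.379]
orientation: [-180.0, -0.0, 22.1]
force: [0.6, -1.2, 0.3]
opening: 0.088
[ 4.07954967e+00 -5.04379298e+00 -1.18646580e+01 -5.82649208e-03
 -8.31688253e+01 -1.61971767e+02]
```

View pics/w2.png

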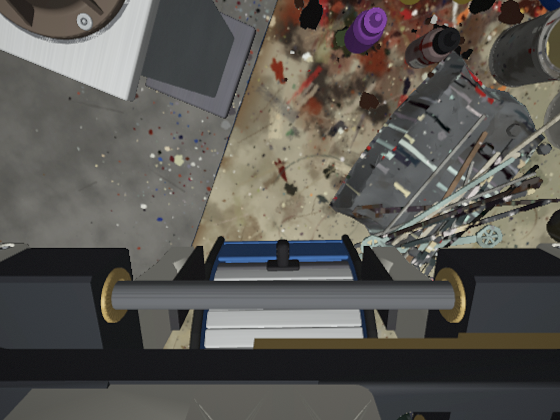

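Wrist view: bin ahead with its front edge at row ≈240, cover nearly shut, and grip tab at about (283,250). The red-dark bottle is at (435,45). I'll measure the tab, the cheeks and the bottle from depth.

```bash
python3 - <<'E'
from h import *
s=pickle.load(open('w2.pkl','rb'));C=cloud(s);col=s['color'].astype(int)
psi=np.radians(22);ex=np.array([np.sin(psi),-np.cos(psi)])
r=col[...,0];g=col[...,1];b=col[...,2];v,u=np.mgrid[:420,:560]
roi=(v>225)&(v<350)&(u>190)&(u<380)
blue=roi&(b-r>40)&(C[...,2]>.03)
for v0 in (238,241,245,250,255,260,262,266,270,312,325,335,345):
    print(v0,[ (uu,col[v0,uu].tolist(),C[v0,uu].round(3).tolist()) for uu in (210,215,222,283,300,348,355)][0:7:1] if v0 in(241,250,262) else '', C[v0,283].round(3), col[v0,283])
tab=roi&(v>236)&(v<272)&(col.sum(-1)<130)&(u>255)&(u<310);P=C[tab]
for lo,hi in((238,247),(247,256),(256,262),(262,271)):
    m=tab&(v>=lo)&(v<hi);print('tab',lo,hi,np.median(C[m],0).round(4),u[m].min(),u[m].max(),m.sum())
# cheek inner/outer edges: at rows, blue runs
for v0 in (275,315,330,345):
    us=np.where(blue[v0])[0]; 
    if len(us):
        L=us[us<283];R_=us[us>283]
        print(v0,L.min() if len(L) else 0,L.max() if len(L) else 0,R_.min() if len(R_) else 0,R_.max() if len(R_) else 0, [C[v0,int(k)].round(4).tolist() for k in (np.median(L) if len(L) else 0,np.median(R_) if len(R_) else 0)])
E
```

```text
238  [ 0.469 -0.282  0.002] [165 160 136]
241 [(210, [154, 147, 120], [0.349, -0.336, 0.002]), (215, [103, 96, 77], [0.357, -0.333, 0.002]), (222, [17, 18, 17], [0.37, -0.32, 0.021]), (283, [20, 18, 19], [0.457, -0.252, 0.096]), (300, [42, 75, 126], [0.498, -0.273, 0.009]), (348, [19, 21, 18], [0.566, -0.231, 0.041]), (355, [163, 157, 134], [0.591, -0.238, 0.003])] [ 0.457 -0.252  0.096] [20 18 19]
245  [ 0.458 -0.254  0.105] [37 38 39]
250 [(210, [117, 109, 89], [0.354, -0.353, 0.003]), (215, [20, 21, 20], [0.366, -0.318, 0.067]), (222, [28, 44, 70], [0.376, -0.327, 0.039]), (283, [45, 44, 46], [0.46, -0.26, 0.108]), (300, [28, 43, 71], [0.497, -0.276, 0.042]), (348, [20, 22, 25], [0.563, -0.238, 0.067]), (355, [16, 17, 19], [0.57, -0.231, 0.076])] [ 0.46  -0.26   0.108] [45 44 46]
255  [ 0.463 -0.268  0.106] [44 44 47]
260  [ 0.466 -0.276  0.105] [42 43 45]
262 [(210, [21, 23, 23], [0.368, -0.321, 0.102]), (215, [28, 43, 69], [0.374, -0.329, 0.082]), (222, [30, 39, 57], [0.383, -0.351, 0.034]), (283, [43, 42, 45], [0.468, -0.28, 0.104]), (300, [41, 39, 38], [0.497, -0.28, 0.081]), 
[... 152 characters left out ...]
36 37 38]
270  [ 0.473 -0.292  0.103] [63 64 65]
312  [ 0.485 -0.321  0.164] [168 170 170]
325  [ 0.489 -0.331  0.176] [203 205 205]
335  [ 0.493 -0.34   0.183] [188 190 190]
345  [ 0.411 -0.14   0.461] [85 72 44]
tab 238 247 [ 0.4571 -0.2544  0.0976] 256 309 99
tab 247 256 [ 0.4577 -0.2644  0.1044] 276 289 72
tab 256 262 [ 0.4645 -0.278   0.1018] 268 298 86
tab 262 271 [ 0.4691 -0.2848  0.0982] 256 309 210
275 211 213 355 355 [[0.3773, -0.3373, 0.108], [0.5696, -0.2527, 0.1193]]
315 204 206 0 0 [[0.3893, -0.3654, 0.1627], [0.3423, -0.1624, 0.4562]]
330 203 204 365 365 [[0.394, -0.3768, 0.1776], [0.5864, -0.2919, 0.1858]]
345 201 203 0 0 [[0.3997, -0.3893, 0.1894], [0.3431, -0.1725, 0.4556]]
```

```bash
python3 - <<'E'
from h import *
print(delta([.449,-.235,.184],[160,0,23.7]))
print(delta([.4627,-.2662,.0903],[160,0,23.7]))
# red / green bottles from wrist pic w2 depth and top2
s=pickle.load(open('w2.pkl','rb'));C=cloud(s)
for u,v in((435,45),(447,38),(420,55),(370,20)):print(u,v,s['color'][v,u],C[v,u].round(3))
t=pickle.load(open('top.pkl','rb'))
# black cap centres in top: crop/3 + offset
for n,u,v,z in(('red',120+306/3,190+118/3,.105),('green',120+120/3,190+196/3,.117)):print(n,cast(t,u,v,z))
E
```

```text
(array([-0.006,  0.393,  0.975]), array([-0.0555,  0.0007, -0.0041]))
(array([-1.000e-03,  5.630e-01,  1.444e+00]), array([-0.0555,  0.0007, -0.0041]))
435 45 [11 13 11] [0.536 0.065 0.088]
447 38 [20 20 20] [0.54  0.071 0.103]
420 55 [50 43 42] [0.533 0.057 0.057]
370 20 [ 93  56 112] [0.446 0.055 0.099]
red [0.54218945 0.07355206 0.105     ]
green [0.51213662 0.25489643 0.117     ]
```

```bash
python3 -m handwheel '[[[0,0.39,0.97],[-0.0556,0,-0.004]],[[0,0.39,0.97],[-0.0556,0,-0.004]],[[0,0.39,0.97],[-0.0556,0,-0.004]],[[0,0.39,0.97],[-0.0556,0,-0.004]],[[0,0.39,0.97],[-0.0556,0,-0.004]]]' -0.3
python3 -m handwheel '[[[0,0,0],[0,0,0]]]'
python3 - <<'E'
from h import *
s=snapshot('wrist');pickle.dump(s,open('w3.pkl','wb'));cv2.imwrite('pics/w3.png',s['color'][...,::-1])
print(delta([.4627,-.2662,.0903],[160,0,23.7]))
E
```

```text
clock: 4.15
tool_pos: [0.4488, -0.2573, 0.2089]
orientation: [162.4, 0.2, 25.2]
force: [-0.5, -0.1, 0.3]
opening: 0.0604
clock: 4.23
tool_pos: [0.4467, -0.2578, 0.2054]
orientation: [162.7, 0.6, 25.0]
force: [-0.9, -1.0, 0.0]
opening: 0.058
(array([ 0.053, -0.111,  0.584]), array([-0.0071,  0.0001,  0.0037]))
```

View pics/w3.png

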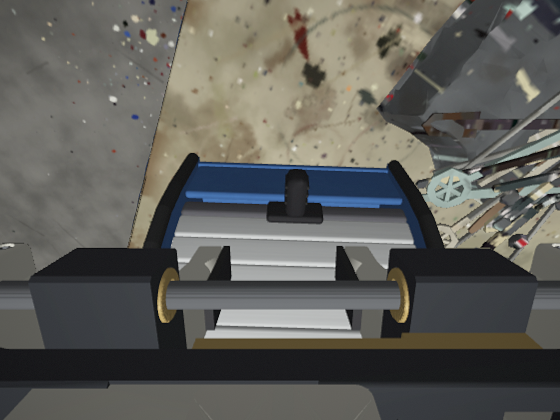

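Tab clearly visible at u≈296, rows 170–203, with the foot at rows 203–222. I'll refine its position by depth.

```bash
python3 - <<'E'
from h import *
s=pickle.load(open('w3.pkl','rb'));C=cloud(s);col=s['color'].astype(int)
ex=np.array([np.sin(np.radians(23.7)),-np.cos(np.radians(23.7))]);ey=np.array([-ex[1],ex[0]])
o=np.array([.5335,-.425])
def b(P): return np.round([(P[:2]-o)@ex*1e3,(P[:2]-o)@ey*1e3,P[2]*1e3],1)
for v in (169,173,180,190,200,204,206,212,218,222): print(v,col[v,296].sum(),b(C[v,296]),np.where(col[v,270:330].sum(-1)<150)[0][[0,-1]]+270)
for u,v in((182,196),(414,196),(195,160),(393,165),(165,235),(430,235),(180,190),(410,192)):print(u,v,col[v,u],b(C[v,u]))
# left/right cheek bead outer edges in blue/black
E
```

```text
169 39 [-189.8   -2.5   87.5] [270 301]
173 70 [-189.4   -2.7   94.2] [287 306]
180 102 [-188.1   -2.9  103.8] [285 308]
190 140 [-181.    -2.6  107.3] [284 308]
200 139 [-171.    -2.2  106.2] [285 306]
204 140 [-166.9   -2.   105.9] [270 320]
206 135 [-164.1   -1.8  104.6] [270 321]
212 132 [-157.6   -1.5  103.9] [270 322]
218 160 [-149.3   -1.   100.9] [302 322]
222 138 [-146.1   -0.9  102.4] [293 321]
182 196 [29 46 71] [-152.  -107.3   73.3]
414 196 [24 22 23] [-162.3  105.4   80.3]
195 160 [21 21 22] [-162.5 -107.7   16.1]
393 165 [23 23 22] [-163.4  104.    18.2]
165 235 [27 44 69] [-146.4 -107.4  125.2]
430 235 [27 27 27] [-153.2  105.1  125.5]
180 190 [21 20 18] [-160.6 -106.7   77.1]
410 192 [23 23 23] [-162.5  104.    73.6]
```

```bash
python3 - <<'E'
from h import *
print(delta([.4612,-.2642,.0893],[160,0,23.7]))
E
```

```text
(array([ 0.051, -0.125,  0.585]), array([-0.0071,  0.0001,  0.0037]))
```

```bash
python3 -m handwheel '[[[0.05,-0.125,0],[-0.007,0,0.004]],[[0.05,-0.125,0.1],[-0.007,0,0.004]],[[0.05,-0.125,0.25],[-0.007,0,0.004]],[[0.05,-0.125,0.25],[-0.007,0,0.004]]]'
python3 - <<'E'
from h import *
print(delta([.4612,-.2642,.0893],[160,0,23.7]))
E
```

```text
clock: 4.62
tool_pos: [0.4562, -0.2682, 0.1709]
orientation: [163.2, -0.6, 25.1]
force: [-0.7, -0.9, -0.8]
opening: 0.0567
(array([ 0.027, -0.125,  0.389]), array([-0.0089, -0.0029,  0.0033]))
```

```bash
python3 -c "
from h import *
o=get_obs();print(o['joint_pos'].round(1),o['qvel'].round(1))"
```

```text
[   0.     2.9  -43.4   24.5  -38.5 -173.5] [ 0.6 -0.2  0.7 -0.9 -3.1 -0.2]
```

Joint 6 is at its limit, so I'll use the half-turned grasp: rise, level the tool, then yaw +180.

```bash
python3 -m handwheel '[[[0,0,-0.2],[0.02,0,0]],[[0,0,-0.4],[0.047,0,0]],[[0,0,-0.65],[0.047,0,0]],[[0,0,-0.65],[0.047,0,0]]]'
for i in 1 2 3 4 5; do python3 -m handwheel '[[[0,0,0],[0,0,-0.0994]],[[0,0,0],[0,0,-0.0994]],[[0,0,0],[0,0,-0.0994]],[[0,0,0],[0,0,-0.0994]],[[0,0,0],[0,0,-0.0994]]]'; done
python3 - <<'E'
from h import *
print(get_obs()['joint_pos'].round(1))
print(delta([.446,-.23,.17],[-160,0,-156.3]))
print(delta([.4612,-.2642,.0893],[-160,0,-156.3]))
E
```

```text
clock: 4.95
tool_pos: [0.4418, -0.234, 0.3033]
orientation: [-179.8, -1.0, 25.3]
force: [2.4, -1.5, 1.1]
opening: 0.0569
clock: 5.37
tool_pos: [0.4393, -0.2338, 0.2989]
orientation: [179.5, -0.6, 61.4]
force: [-1.0, 0.3, 0.7]
opening: 0.0568
clock: 5.78
tool_pos: [0.4393, -0.2338, 0.2989]
orientation: [179.3, -0.2, 97.2]
force: [0.5, -0.2, 0.9]
opening: 0.0568
clock: 6.2
tool_pos: [0.4393, -0.2338, 0.2989]
orientation: [179.3, 0.2, 132.9]
force: [0.7, -1.0, 0.7]
opening: 0.0569
clock: 6.62
tool_pos: [0.4393, -0.2338, 0.2989]
orientation: [179.5, 0.6, 168.7]
force: [0.3, -0.2, 0.2]
opening: 0.0571
clock: 7.03
tool_pos: [0.4393, -0.2338, 0.2989]
orientation: [180.0, 0.8, -155.5]
force: [0.3, 0.5, 0.5]
opening: 0.057
[ -5.7   1.3 -15.8  -0.4 -72.3  30.3]
(array([-0.029,  0.003,  0.645]), array([0.0556, 0.0025, 0.0019]))
(array([-0.022, -0.184,  1.048]), array([0.0556, 0.0025, 0.0019]))
```

```bash
python3 -m handwheel '[[[-0.03,0.0,0.15],[0.019,0.0025,0.002]],[[-0.03,0,0.35],[0.038,0.0025,0.002]],[[-0.03,0,0.55],[0.0556,0.0025,0.002]],[[-0.03,0,0.645],[0.0556,0.0025,0.002]],[[-0.03,0,0.645],[0.0556,0.0025,0.002]]]'
python3 - <<'E'
from h import *
print(get_obs()['joint_pos'].round(1))
print(delta([.4612,-.2642,.0893],[-160,0,-156.3]))
E
```

```text
clock: 7.45
tool_pos: [0.4375, -0.2305, 0.1606]
orientation: [-160.2, -0.8, -156.7]
force: [-2.5, -1.4, -0.9]
opening: 0.057
[  7.    0.6 -50.6  32.  -38.3  -8.8]
(array([-0.047, -0.069,  0.403]), array([ 0.0006, -0.0024, -0.0003]))
```

```bash
python3 -m handwheel '[[[-0.047,-0.07,0.1],[0,-0.0024,0]],[[-0.047,-0.07,0.25],[0,-0.0024,0]],[[-0.047,-0.07,0.4],[0,-0.0024,0]],[[-0.047,-0.07,0.4],[0,-0.0024,0]]]'
python3 - <<'E'
from h import *
print(get_obs()['joint_pos'].round(1))
print(delta([.4612,-.2642,.0893],[-160,0,-156.3]))
E
```

```text
clock: 7.78
tool_pos: [0.4699, -0.2659, 0.095]
orientation: [-160.1, 0.5, -156.5]
force: [-0.7, -0.6, -1.1]
opening: 0.0572
[ -3.8   9.2 -55.3  49.2 -23.3 -18. ]
(array([0.037, 0.033, 0.018]), array([ 0.0002,  0.001 , -0.0008]))
```

```bash
python3 -m handwheel '[[[0.037,0.033,0.018],[0,0.001,0]],[[0.037,0.033,0.018],[0,0.001,0]]]'
python3 - <<'E'
from h import *
print(get_obs()['joint_pos'].round(1))
print(delta([.4612,-.2642,.0893],[-160,0,-156.3]))
s=snapshot('wrist');t=snapshot('top')
im=np.hstack([cv2.resize(s['color'],(400,300)),cv2.resize(t['color'][110:290,270:510],(400,300))])
cv2.imwrite('pics/g1.png',im[...,::-1])
E
```

```text
clock: 7.95
tool_pos: [0.4606, -0.2645, 0.0924]
orientation: [-160.0, 0.3, -156.8]
force: [-0.9, -0.1, 0.6]
opening: 0.0568
[ -4.1   8.7 -56.6  50.9 -22.9 -19.8]
(array([-0.003,  0.006,  0.014]), array([-0.0001,  0.0003, -0.0015]))
```

View pics/g1.png

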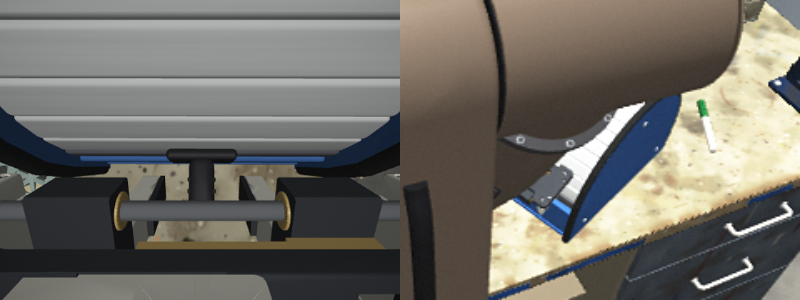

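Left panel: the tab at (201,180) sits midway between the fingers. Closing.

```bash
python3 -m handwheel '[[[0,0,0],[0,0,0]],[[0,0,0],[0,0,0]],[[0,0,0],[0,0,0]],[[0,0,0],[0,0,0]],[[0,0,0],[0,0,0]]]' 1
python3 - <<'E'
from h import *
o=get_obs()
# pull-up path in bin frame relative to actual grasp point
R=Ro.from_euler('xyz',o['orientation'],degrees=True)
g=o['tool_pos']-.005*R.apply([0,0,1]);psi=np.radians(23.7)
ex=np.array([np.sin(psi),-np.cos(psi),0]);ez=np.array([0,0,1.])
ax=np.array([.532,-.4256,.07]);d=g-ax;r=np.hypot(d@ex,d[2]);a0=np.arctan2(d[2],-d@ex);print('r',r,'q',a0-.105,'side',d@np.cross(ez,ex))
side=d@np.cross(ez,ex)*np.cross(ez,ex)
for q in np.arange(.15,1.66,.1):
    a=q+.105;tilt=np.interp(q,[0,.6,1.4],[20,10,0])
    gp=ax+side+r*(-np.cos(a)*ex+np.sin(a)*ez);Rt=Ro.from_euler('xyz',[180+tilt,0,-156.3],degrees=True)
    p=gp+.005*Rt.apply([0,0,1]);dd=R.inv().apply(p-o['tool_pos'])/.2;aa=(R.inv()*Rt).as_rotvec(degrees=True)/360
    print(round(q,2),dd.round(3).tolist(),aa.round(4).tolist(),p.round(3))
E
```

```text
clock: 8.47
tool_pos: [0.4611, -0.2637, 0.0909]
orientation: [-160.1, 0.3, -156.7]
force: [-0.4, 0.4, 0.4]
opening: 0.0296
r 0.18028515096450348 q 0.0374116036216539 side 0.00016990433638344317
0.15 [-0.001, -0.052, -0.087] [-0.0067, 0.0004, -0.0013] [ 0.463 -0.267  0.111]
0.25 [-0.001, -0.106, -0.158] [-0.0114, 0.0004, -0.0013] [ 0.465 -0.272  0.128]
0.35 [-0.002, -0.167, -0.224] [-0.016, 0.0005, -0.0013] [ 0.468 -0.278  0.144]
0.45 [-0.003, -0.234, -0.283] [-0.0206, 0.0005, -0.0013] [ 0.471 -0.286  0.16 ]
0.55 [-0.003, -0.306, -0.336] [-0.0253, 0.0005, -0.0013] [ 0.475 -0.295  0.175]
0.65 [-0.004, -0.384, -0.381] [-0.0293, 0.0005, -0.0013] [ 0.48  -0.306  0.189]
0.75 [-0.005, -0.466, -0.417] [-0.0328, 0.0005, -0.0013] [ 0.485 -0.318  0.201]
0.85 [-0.006, -0.551, -0.445] [-0.0363, 0.0006, -0.0013] [ 0.491 -0.331  0.212]
0.95 [-0.006, -0.638, -0.465] [-0.0397, 0.0006, -0.0013] [ 0.497 -0.345  0.222]
1.05 [-0.007, -0.727, -0.476] [-0.0432, 0.0006, -0.0013] [ 0.503 -0.359  0.23 ]
1.15 [-0.008, -0.817, -0.478] [-0.0467, 0.0006, -0.0013] [ 0.51  -0.375  0.236]
1.25 [-0.009, -0.906, -0.47] [-0.0501, 0.0006, -0.0013] [ 0.517 -0.39   0.241]
1.35 [-0.009, -0.994, -0.454] [-0.0536, 0.0006, -0.0013] [ 0.524 -0.407  0.244]
1.45 [-0.01, -1.081, -0.429] [-0.0554, 0.0006, -0.0012] [ 0.531 -0.423  0.245]
1.55 [-0.011, -1.164, -0.396] [-0.0554, 0.0006, -0.0012] [ 0.538 -0.439  0.245]
1.65 [-0.011, -1.244, -0.354] [-0.0554, 0.0006, -0.0012] [ 0.545 -0.456  0.242]
```

```bash
python3 -m handwheel '[[[0,0,0],[0,0,0]],[[0,0,0],[0,0,0]],[[0,0,0],[0,0,0]],[[0,0,0],[0,0,0]]]'
python3 -m handwheel '[[[0,-0.052,-0.087],[-0.0067,0,0]],[[0,-0.106,-0.158],[-0.0114,0,0]],[[0,-0.167,-0.224],[-0.016,0,0]],[[0,-0.234,-0.283],[-0.0206,0,0]],[[0,-0.234,-0.283],[-0.0206,0,0]]]'
```

```text
clock: 8.8
tool_pos: [0.4609, -0.2638, 0.0906]
orientation: [-160.1, 0.3, -156.7]
force: [-0.3, 1.6, 0.7]
opening: 0.0178
clock: 9.22
tool_pos: [0.4703, -0.2864, 0.1616]
orientation: [-167.7, 0.3, -156.8]
force: [-13.2, 30.0, 23.4]
opening: 0.0177
```

Force is ~40 N pointing radially outward, so I'm pressing inward. Ease out by about 3 mm and check.

```bash
python3 -m handwheel '[[[0,0.014,-0.012],[0,0,0]],[[0,0.014,-0.012],[0,0,0]]]'
```

```text
clock: 9.38
tool_pos: [0.4697, -0.2846, 0.1617]
orientation: [-167.4, 0.3, -156.7]
force: [4.4, -8.8, -3.3]
opening: 0.0178
```

```bash
cat > arc.py <<'E'
from h import *
import sys
dr=float(sys.argv[1]);qs=[float(x) for x in sys.argv[2].split(',')]
axo=[float(x) for x in sys.argv[3].split(',')] if len(sys.argv)>3 else [0,0]
o=get_obs();R=Ro.from_euler('xyz',o['orientation'],degrees=True)
psi=np.radians(23.7);ex=np.array([np.sin(psi),-np.cos(psi),0]);ez=np.array([0,0,1.])
ax=np.array([.532,-.4256,.07])+axo[0]*ex+axo[1]*ez
g=o['tool_pos']-.005*R.apply([0,0,1]);d=g-ax;r=np.hypot(d@ex,d[2]);a0=np.arctan2(d[2],-d@ex)
print('r',r.round(4),'q',(a0-.105).round(3),'F',o['force'].round(1),'Frad',(o['force']@(-np.cos(a0)*ex+np.sin(a0)*ez)).round(1),'Ftan',(o['force']@(np.sin(a0)*ex+np.cos(a0)*ez)).round(1))
ey=np.cross(ez,ex);side=(d@ey)*ey
for q in qs:
    a=q+.105;tilt=np.interp(q,[0,.6,1.4],[20,10,0])
    gp=ax+side+(r+dr)*(-np.cos(a)*ex+np.sin(a)*ez);Rt=Ro.from_euler('xyz',[180+tilt,0,-156.7],degrees=True)
    p=gp+.005*Rt.apply([0,0,1]);dd=R.inv().apply(p-o['tool_pos'])/.2;aa=(R.inv()*Rt).as_rotvec(degrees=True)/360
    print(round(q,2),dd.round(3).tolist(),aa.round(4).tolist())
E
python3 arc.py 0 .55,.65,.75,.85
```

```text
r 0.1828 q 0.452 F [ 4.4 -8.8 -3.3] Frad -10.1 Ftan 2.4
0.55 [-0.001, -0.065, -0.061] [-0.0049, 0.0008, -0.0003]
0.65 [-0.001, -0.138, -0.116] [-0.0089, 0.0008, -0.0003]
0.75 [-0.002, -0.215, -0.163] [-0.0124, 0.0008, -0.0003]
0.85 [-0.003, -0.297, -0.203] [-0.0159, 0.0008, -0.0002]
```

```bash
python3 -m handwheel '[[[0,-0.065,-0.061],[-0.005,0,0]],[[0,-0.138,-0.116],[-0.009,0,0]],[[0,-0.215,-0.163],[-0.0124,0,0]],[[0,-0.215,-0.163],[-0.0124,0,0]]]'
python3 arc.py 0 .85,.95,1.05,1.15,1.25
```

```text
clock: 9.72
tool_pos: [0.4835, -0.317, 0.2042]
orientation: [-172.0, 0.3, -156.8]
force: [-4.1, 10.3, 15.1]
opening: 0.018
r 0.1835 q 0.756 F [-4.1 10.3 15.1] Frad 18.6 Ftan 1.4
0.85 [-0.001, -0.075, -0.043] [-0.003, 0.0007, -0.0004]
0.95 [-0.002, -0.157, -0.081] [-0.0065, 0.0007, -0.0003]
1.05 [-0.003, -0.244, -0.111] [-0.01, 0.0007, -0.0003]
1.15 [-0.003, -0.333, -0.131] [-0.0135, 0.0007, -0.0003]
1.25 [-0.004, -0.423, -0.143] [-0.0169, 0.0007, -0.0003]
```

```bash
python3 arc.py 0.0012 .85,.95,1.05,1.15,1.25 0,0.0045
```

```text
r 0.1801 q 0.739 F [-4.1 10.3 15.1] Frad 18.6 Ftan 1.7
0.85 [-0.001, -0.083, -0.056] [-0.003, 0.0007, -0.0004]
0.95 [-0.002, -0.165, -0.093] [-0.0065, 0.0007, -0.0003]
1.05 [-0.003, -0.25, -0.123] [-0.01, 0.0007, -0.0003]
1.15 [-0.004, -0.338, -0.143] [-0.0135, 0.0007, -0.0003]
1.25 [-0.004, -0.427, -0.154] [-0.0169, 0.0007, -0.0003]
```

```bash
python3 -m handwheel '[[[0,-0.083,-0.056],[-0.003,0,0]],[[0,-0.165,-0.093],[-0.0065,0,0]],[[0,-0.25,-0.123],[-0.01,0,0]],[[0,-0.338,-0.143],[-0.0135,0,0]],[[0,-0.338,-0.143],[-0.0135,0,0]]]'
python3 arc.py 0 1.25,1.35,1.45,1.55,1.6,1.63 0,0.0045
```

```text
clock: 10.13
tool_pos: [0.5086, -0.376, 0.2414]
orientation: [-176.8, 0.3, -156.8]
force: [-1.1, 0.4, 9.5]
opening: 0.0181
r 0.1806 q 1.155 F [-1.1  0.4  9.5] Frad 9.3 Ftan 2.1
1.25 [-0.001, -0.083, -0.018] [-0.0037, 0.0007, -0.0003]
1.35 [-0.002, -0.172, -0.027] [-0.0071, 0.0007, -0.0003]
1.45 [-0.002, -0.262, -0.028] [-0.0089, 0.0007, -0.0003]
1.55 [-0.003, -0.352, -0.02] [-0.0089, 0.0007, -0.0003]
1.6 [-0.003, -0.396, -0.013] [-0.0089, 0.0007, -0.0003]
1.63 [-0.004, -0.423, -0.007] [-0.0089, 0.0007, -0.0003]
```

```bash
python3 -m handwheel '[[[0,-0.083,-0.02],[-0.0037,0,0]],[[0,-0.172,-0.03],[-0.007,0,0]],[[0,-0.262,-0.031],[-0.009,0,0]],[[0,-0.352,-0.024],[-0.009,0,0]],[[0,-0.38,-0.018],[-0.009,0,0]]]'
python3 -m handwheel '[[[0,-0.018,0.005],[0,0,0]],[[0,-0.018,0.005],[0,0,0]]]'
python3 arc.py 0 1.6,1.65 0,0.0045
```

```text
clock: 10.55
tool_pos: [0.5382, -0.4457, 0.2493]
orientation: [-179.9, 0.3, -156.8]
force: [-0.4, 2.6, 12.8]
opening: 0.0176
clock: 10.72
tool_pos: [0.5395, -0.4488, 0.2489]
orientation: [-179.8, 0.3, -156.8]
force: [1.2, -4.1, 7.9]
opening: 0.0179
r 0.181 q 1.6 F [ 1.2 -4.1  7.9] Frad 8.4 Ftan 3.1
1.6 [0.0, 0.0, -0.0] [-0.0006, 0.0008, -0.0002]
1.65 [-0.0, -0.044, 0.007] [-0.0006, 0.0008, -0.0002]
```

```bash
python3 -m handwheel '[[[0,-0.025,0.004],[0,0,0]],[[0,-0.04,0.006],[0,0,0]],[[0,-0.04,0.006],[0,0,0]]]'
python3 arc.py 0 1.6 0,0.0045
```

```text
clock: 10.97
tool_pos: [0.5423, -0.4554, 0.2479]
orientation: [-179.8, 0.3, -156.7]
force: [0.1, -2.5, 8.8]
opening: 0.0174
r 0.1811 q 1.64 F [ 0.1 -2.5  8.8] Frad 9.0 Ftan 0.8
1.6 [0.0, 0.036, -0.006] [-0.0005, 0.0008, -0.0001]
```

```bash
python3 -m handwheel '[[[0,-0.02,0.003],[0,0,0]],[[0,-0.03,0.005],[0,0,0]],[[0,-0.03,0.005],[0,0,0]]]'
python3 arc.py 0 1.6 0,0.0045
python3 - <<'E'
from h import *
s=snapshot('wrist');t=snapshot('top')
im=np.hstack([cv2.resize(s['color'],(400,300)),cv2.resize(t['color'][110:290,270:510],(400,300))])
cv2.imwrite('pics/g2.png',im[...,::-1])
E
```

```text
clock: 11.22
tool_pos: [0.5437, -0.4585, 0.2472]
orientation: [179.9, 0.3, -156.7]
force: [-4.6, 10.7, 15.5]
opening: 0.0176
r 0.1811 q 1.659 F [-4.6 10.7 15.5] Frad 13.0 Ftan -14.4
1.6 [0.0, 0.053, -0.009] [0.0002, 0.0007, -0.0]
```

View pics/g2.png

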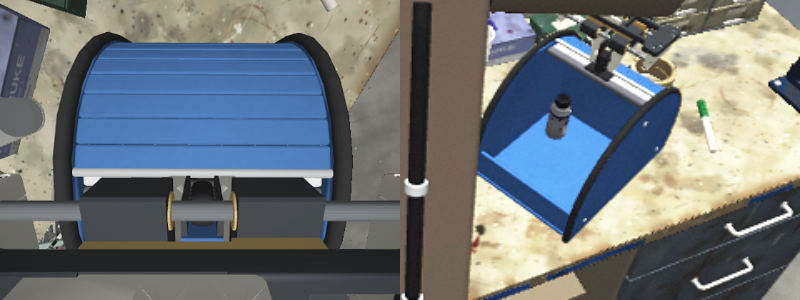

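The cover is hard against its stop: tangential force −14 N, and the top view shows the bin fully open. The blue bottle stands at crop (560,115). Release, rise, and check finger clearance round the red bottle.

```bash
python3 -m handwheel '[[[0,0.01,0],[0,0,0]],[[0,0.015,0],[0,0,0]],[[0,0.015,0],[0,0,0]],[[0,0.015,0],[0,0,0]],[[0,0.015,0],[0,0,0]]]' -0.3
python3 -m handwheel '[[[0,0,-0.2],[0,0,0]],[[0,0,-0.4],[0,0,0]],[[0,0.2,-0.6],[0,0,0]],[[0,0.4,-0.6],[0,0,0]],[[0,0.6,-0.6],[0,0,0]]]'
python3 - <<'E'
from h import *
print(get_obs()['joint_pos'].round(1))
for f in('top.pkl','w2.pkl'):
    s=pickle.load(open(f,'rb'));C=cloud(s).reshape(-1,3)
    C=C[(s['z_map'].ravel()>0)]
    c=np.array([.542,.0735])
    for th in range(-90,90,15):
        a=np.radians(th);d=np.array([np.cos(a),np.sin(a)]);n=np.array([-d[1],d[0]])
        q=C[:,:2]-c;l=q@d;w=q@n
        out=[]
        for sg in(1,-1):
            m=(sg*l>.026)&(sg*l<.068)&(abs(w)<.014)&(C[:,2]<.2);out.append((int(m.sum()),C[m,2].max().round(3) if m.any() else None))
        print(f,th,out)
# top view of the bin now
t=snapshot('top');pickle.dump(t,open('top3.pkl','wb'))
E
```

```text
clock: 11.73
tool_pos: [0.5429, -0.4567, 0.2443]
orientation: [179.9, 0.2, -156.7]
force: [-0.7, 0.8, -0.5]
opening: 0.0458
clock: 12.15
tool_pos: [0.4987, -0.3545, 0.3668]
orientation: [-179.9, 0.4, -156.8]
force: [1.6, 1.5, 0.8]
opening: 0.0568
[-17.3  11.4   4.3  -0.2 -82.6  40.5]
top.pkl -90 [(133, np.float64(0.004)), (114, np.float64(0.004))]
top.pkl -75 [(169, np.float64(0.022)), (123, np.float64(0.004))]
top.pkl -60 [(203, np.float64(0.043)), (147, np.float64(0.004))]
top.pkl -45 [(178, np.float64(0.044)), (185, np.float64(0.004))]
top.pkl -30 [(115, np.float64(0.044)), (215, np.float64(0.004))]
top.pkl -15 [(53, np.float64(0.045)), (217, np.float64(0.005))]
top.pkl 0 [(48, np.float64(0.04)), (186, np.float64(0.005))]
top.pkl 15 [(81, np.float64(0.036)), (130, np.float64(0.004))]
top.pkl 30 [(119, np.float64(0.02)), (87, np.float64(0.003))]
top.pkl 45 [(138, np.float64(0.006)), (70, np.float64(0.004))]
top.pkl 60 [(143, np.float64(0.006)), (88, np.float64(0.004))]
top.pkl 75 [(126, np.float64(0.006)), (112, np.float64(0.004))]
w2.pkl -90 [(508, np.float64(0.004)), (521, np.float64(0.005))]
w2.pkl -75 [(528, np.float64(0.021)), (584, np.float64(0.009))]
w2.pkl -60 [(628, np.float64(0.045)), (632, np.float64(0.022))]
w2.pkl -45 [(682, np.float64(0.046)), (618, np.float64(0.022))]
w2.pkl -30 [(677, np.float64(0.046)), (579, np.float64(0.004))]
w2.pkl -15 [(684, np.float64(0.044)), (503, np.float64(0.004))]
w2.pkl 0 [(566, np.float64(0.042)), (473, np.float64(0.004))]
w2.pkl 15 [(319, np.float64(0.039)), (530, np.float64(0.005))]
w2.pkl 30 [(116, np.float64(0.018)), (551, np.float64(0.005))]
w2.pkl 45 [(23, np.float64(0.005)), (540, np.float64(0.004))]
w2.pkl 60 [(166, np.float64(0.005)), (525, np.float64(0.004))]
w2.pkl 75 [(392, np.float64(0.005)), (515, np.float64(0.004))]
```

```bash
python3 -m handwheel '[[[-0.35,0.63,0],[0,0,-0.0711]],[[-0.35,0.63,0],[0,0,-0.0711]],[[-0.35,0.63,0],[0,0,-0.0711]],[[-0.35,0.63,0],[0,0,-0.0711]]]' -0.5
python3 -m handwheel '[[[-0.58,0.42,0],[0,0,-0.0711]],[[-0.58,0.42,0],[0,0,-0.0711]],[[-0.58,0.42,0],[0,0,-0.0711]],[[-0.58,0.42,0],[0,0,-0.0711]]]'
python3 -m handwheel '[[[-0.7,0.12,0],[0,0,-0.0711]],[[-0.7,0.12,0.1],[0,0,-0.0711]],[[-0.7,0.12,0.3],[0,0,-0.0711]],[[-0.7,0.12,0.5],[0,0,-0.0711]],[[-0.7,0.12,0.6],[0,0,-0.0711]]]'
python3 -m handwheel '[[[0,0,0],[0,0,0]],[[0,0,0],[0,0,0]]]'
python3 - <<'E'
from h import *
print(get_obs()['joint_pos'].round(1))
s=snapshot('wrist');pickle.dump(s,open('w4.pkl','wb'));C=cloud(s);t=snapshot('top')
t=pickle.load(open('top3.pkl','rb'))
im=np.hstack([cv2.resize(s['color'],(400,300)),cv2.resize(t['color'][110:290,270:510],(400,300))])
cv2.imwrite('pics/r1.png',im[...,::-1])
P=C.reshape(-1,3);m=(np.hypot(P[:,0]-.542,P[:,1]-.0735)<.045)&(P[:,2]>.02)&(P[:,2]<.15);P=P[m]
for lo,hi in((.02,.05),(.05,.08),(.082,.1),(.1,.12)):
    q=P[(P[:,2]>lo)&(P[:,2]<hi)]
    if len(q):print(lo,len(q),np.median(q,0).round(4),q.min(0).round(3),q.max(0).round(3))
print(delta([.542,.0735,.063],[180,0,-80]))
E
```

```text
clock: 12.53
tool_pos: [0.5127, -0.2077, 0.3655]
orientation: [-179.9, 0.3, -130.7]
force: [0.5, -0.9, 0.6]
opening: 0.0655
clock: 12.87
tool_pos: [0.5259, -0.0647, 0.3657]
orientation: [-179.8, 0.3, -105.0]
force: [0.8, 0.5, 0.6]
opening: 0.0656
clock: 13.28
tool_pos: [0.5412, 0.0746, 0.2518]
orientation: [-179.6, 0.2, -79.5]
force: [1.1, -0.4, -0.8]
opening: 0.0657
clock: 13.45
tool_pos: [0.5397, 0.0719, 0.2505]
orientation: [-180.0, 0.0, -79.9]
force: [1.7, -0.6, 1.5]
opening: 0.0661
[ 28.2   7.9 -15.   -0.  -67.1  71.9]
0.02 102 [0.5647 0.0783 0.0372] [0.549 0.058 0.021] [0.567 0.095 0.05 ]
0.05 480 [0.5582 0.0772 0.0711] [0.528 0.054 0.05 ] [0.567 0.095 0.08 ]
0.082 538 [0.5496 0.0754 0.0959] [0.532 0.061 0.082] [0.56  0.089 0.1  ]
0.1 153 [0.547  0.075  0.1052] [0.54  0.068 0.1  ] [0.552 0.081 0.109]
(array([-0.006,  0.004,  0.956]), array([-0.0011,  0.0003,  0.0002]))
```

View pics/r1.png

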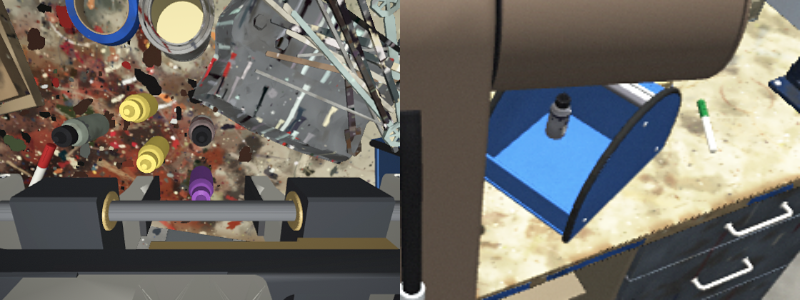

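The wrist view shows the red bottle's cap at (202,130) of the left panel; the depth fit puts its axis at (0.546, 0.075). Descending.

```bash
python3 -m handwheel '[[[-0.01,-0.032,0.15],[0,0,0]],[[-0.01,-0.032,0.35],[0,0,0]],[[-0.01,-0.032,0.55],[0,0,0]],[[-0.01,-0.032,0.75],[0,0,0]],[[-0.01,-0.032,0.94],[0,0,0]]]'
python3 -m handwheel '[[[0,0,0],[0,0,0]],[[0,0,0],[0,0,0]]]'
python3 -m handwheel '[[[0,0,0],[0,0,0]],[[0,0,0],[0,0,0]],[[0,0,0],[0,0,0]],[[0,0,0],[0,0,0]],[[0,0,0],[0,0,0]]]' 1
python3 -m handwheel '[[[0,0,0],[0,0,0]],[[0,0,0],[0,0,0]]]'
```

```text
clock: 13.97
tool_pos: [0.5495, 0.0757, 0.0653]
orientation: [-179.4, 0.2, -80.0]
force: [-0.2, 0.7, -0.5]
opening: 0.0657
clock: 14.13
tool_pos: [0.548, 0.0751, 0.065]
orientation: [-179.8, 0.1, -80.0]
force: [0.9, 0.5, 0.7]
opening: 0.0657
clock: 14.55
tool_pos: [0.548, 0.076, 0.0657]
orientation: [-179.6, 0.2, -79.9]
force: [-0.3, -0.9, 6.6]
opening: 0.0396
clock: 14.72
tool_pos: [0.5484, 0.076, 0.0656]
orientation: [-179.6, 0.1, -79.9]
force: [0.1, -1.5, 7.9]
opening: 0.0395
```

```bash
python3 -m handwheel '[[[0,0,-0.15],[0,0,0]],[[0,0,-0.35],[0,0,0]],[[0,0,-0.55],[0,0,0]],[[0,0,-0.75],[0,0,0]],[[0,0,-0.9],[0,0,0]]]'
python3 - <<'E'
from h import *
t=pickle.load(open('top3.pkl','rb'));C=cloud(t).reshape(-1,3);col=t['color'].reshape(-1,3).astype(int)
psi=np.radians(23.7);ex=np.array([np.sin(psi),-np.cos(psi)]);ey=np.array([-ex[1],ex[0]]);o=np.array([.532,-.4256])
x=(C[:,:2]-o)@ex*1e3;y=(C[:,:2]-o)@ey*1e3;z=C[:,2]*1e3
blue=(col[:,2]-col[:,0]>40)
m=blue&(abs(y)<90)&(x>-180)&(x<-120)&(z>55)&(z<75);print('lip top x',np.percentile(x[m],[1,50,99]).round(1),'z',np.median(z[m]),m.sum())
f=blue&(abs(z-8)<6)&(abs(y)<95)&(abs(x)<140);print('floor z',np.median(z[f]),'x',np.percentile(x[f],[1,99]),'y',np.percentile(y[f],[1,99]))
dark=(abs(x)<200)&(z>70)&(z<125)&(y>-60)&(y<90)&(x>-60)&(x<100);
P=np.c_[x,y,z][dark&(z>105)&(col.sum(1)<200)];print('blue cap',np.median(P,0),len(P))
B=(abs(x)<200)&(z>20)&(z<80)&(y>-60)&(y<95)&(x>-90)&(x<100)&~blue;print('blue body',np.percentile(np.c_[x,y][B],[5,50,95],axis=0).round(0),B.sum())
# cheek inner faces
for lo,hi in((-160,-80),(60,160)):
    k=blue&(z>90)&(z<150)&(y>lo)&(y<hi)&(abs(x)<130);print('cheek',np.percentile(y[k],[2,50,98]).round(1),k.sum())
    if k.sum()>50:print(' slope',np.polyfit(x[k],y[k],1).round(4))
print(delta([.5,-.3,.2],[180,0,-66.3]))
E
```

```text
clock: 15.13
tool_pos: [0.5468, 0.0752, 0.2481]
orientation: [-179.6, 0.2, -79.9]
force: [1.8, 0.4, -1.3]
opening: 0.0391
lip top x [-155.1 -150.7 -144.2] z 62.725052589195045 213
floor z 7.062113168279142 x [-101.22876329  102.35692231] y [-70.02769228  93.0338518 ]
blue cap [ 37.10028628  51.43142936 110.5549901 ] 52
blue body [[17. 38.]
 [21. 50.]
 [35. 70.]] 158
cheek [-120.8 -118.7 -116.7] 394
 slope [-1.180000e-02 -1.188317e+02]
cheek [101.4 104.  106.2] 321
 slope [-2.240000e-02  1.024588e+02]
(array([1.807, 0.561, 0.231]), array([-0.0013,  0.0003, -0.0378]))
```

```bash
python3 -m handwheel '[[[0.1,0.04,0],[0,0,-0.0118]],[[0.25,0.1,0],[0,0,-0.0118]],[[0.45,0.17,0],[0,0,-0.0118]],[[0.69,0.265,0],[0,0,-0.0118]],[[0.69,0.265,0],[0,0,-0.0118]]]'
python3 -m handwheel '[[[0.17,0.08,0],[0,0,-0.0118]],[[0.34,0.16,0],[0,0,-0.0118]],[[0.5,0.235,0],[0,0,-0.0118]],[[0.668,0.315,0],[0,0,-0.0118]]]'
python3 -m handwheel '[[[0.16,0.09,0],[0,0,-0.0118]],[[0.32,0.18,0],[0,0,-0.0118]],[[0.48,0.27,0],[0,0,-0.0118]],[[0.58,0.33,0],[0,0,-0.0118]],[[0.643,0.364,0],[0,0,-0.0118]]]'
python3 -m handwheel '[[[0,0,0],[0,0,0]],[[0,0,0],[0,0,0]]]'
python3 - <<'E'
from h import *
print(get_obs()['joint_pos'].round(1));print(delta([.4629,-.3549,.075],[180,0,-67.2]))
s=snapshot('wrist');pickle.dump(s,open('w5.pkl','wb'));t=snapshot('top')
im=np.hstack([cv2.resize(s['color'],(400,300)),cv2.resize(t['color'][110:290,270:510],(400,300))])
cv2.imwrite('pics/p1.png',im[...,::-1])
E
```

```text
clock: 15.55
tool_pos: [0.5165, -0.0735, 0.2438]
orientation: [-179.8, 0.1, -75.8]
force: [-0.2, -0.5, -0.1]
opening: 0.0394
clock: 15.88
tool_pos: [0.4898, -0.2162, 0.2433]
orientation: [-179.7, 0.1, -71.4]
force: [0.3, -1.3, -0.7]
opening: 0.0395
clock: 16.3
tool_pos: [0.4613, -0.3623, 0.2422]
orientation: [-179.8, 0.1, -67.3]
force: [-0.1, 1.8, -0.8]
opening: 0.0393
clock: 16.47
tool_pos: [0.4619, -0.3605, 0.2421]
orientation: [-179.7, 0.1, -67.3]
force: [0.3, 0.9, -0.3]
opening: 0.0391
[-19.   12.1 -10.7  -0.3 -67.  131.9]
(array([-0.022, -0.012,  0.835]), array([-0.0007,  0.0003, -0.0002]))
```

View pics/p1.png

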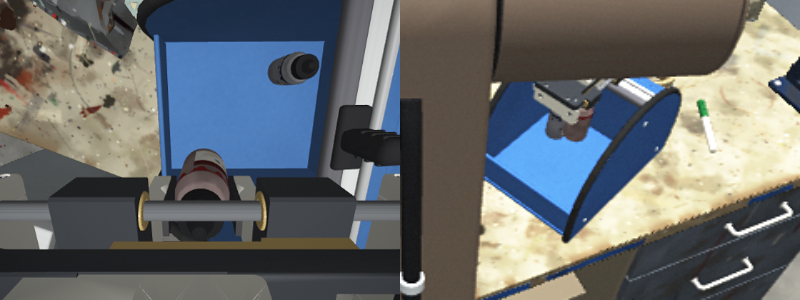

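Wrist view: the red-labelled bottle is held upright over the front of the bin, blue bottle at (295,68), tab and foot at (330–400,105–165). I'll check the body's clearance to the tab before descending.

```bash
python3 - <<'E'
from h import *
s=pickle.load(open('w5.pkl','rb'));C=cloud(s);col=s['color'].astype(int)
psi=np.radians(22.8);ex=np.array([np.sin(psi),-np.cos(psi)]);ey=np.array([-ex[1],ex[0]]);o=np.array([.5324,-.4298])
def b(u,v):
    P=C[int(v*1.4),int(u*1.4)];return [round(float(k),1) for k in((P[:2]-o)@ex*1e3,(P[:2]-o)@ey*1e3,P[2]*1e3)]
for n,u,v in(('foot',336,120),('foot',336,155),('foot',333,135),('foot',340,135),('tab',360,140),('tab',380,148),('rail',350,60),('rail',330,60),('liptop',160,100),('lipin',168,100),('floorL',172,60),('floorR',315,60),('floor',250,160),('bcap',305,66),('bottleshoulder',205,190)):print(n,u,v,b(u,v))
E
```

```text
foot 336 120 [7.5, 12.8, 223.0]
foot 336 155 [9.3, -13.2, 227.3]
foot 333 135 [7.4, 1.3, 222.7]
foot 340 135 [9.1, 2.4, 227.8]
tab 360 140 [11.2, 3.0, 246.2]
tab 380 148 [12.7, 2.1, 262.1]
rail 350 60 [9.7, 54.3, 223.4]
rail 330 60 [96.2, 73.9, 35.3]
liptop 160 100 [-151.4, 18.4, 68.0]
lipin 168 100 [-148.5, 15.2, 14.1]
floorL 172 60 [-140.7, 77.0, 9.7]
floorR 315 60 [40.6, 66.3, 108.2]
floor 250 160 [-6.5, -90.2, 11.1]
bcap 305 66 [26.2, 59.4, 116.3]
bottleshoulder 205 190 [-90.1, -26.5, 259.1]
```

```bash
python3 -m handwheel '[[[-0.022,-0.012,0.1],[0,0,0]],[[-0.022,-0.012,0.25],[0,0,0]],[[-0.022,-0.012,0.4],[0,0,0]],[[-0.022,-0.012,0.55],[0,0,0]],[[-0.022,-0.012,0.68],[0,0,0]]]'
python3 -m handwheel '[[[0,0,0.08],[0,0,0]],[[0,0,0.12],[0,0,0]],[[0,0,0.14],[0,0,0]],[[0,0,0.14],[0,0,0]]]'
```

```text
clock: 16.98
tool_pos: [0.4635, -0.3532, 0.1052]
orientation: [-179.7, 0.1, -67.1]
force: [0.1, -0.6, -1.3]
opening: 0.0395
clock: 17.32
tool_pos: [0.4639, -0.354, 0.0784]
orientation: [-179.7, 0.1, -67.1]
force: [0.5, 0.0, -0.6]
opening: 0.0397
```

```bash
python3 -m handwheel '[[[0,0,0.01],[0,0,0]],[[0,0,0.017],[0,0,0]],[[0,0,0.022],[0,0,0]],[[0,0,0.022],[0,0,0]]]'
```

```text
clock: 17.65
tool_pos: [0.4638, -0.3547, 0.0746]
orientation: [-179.7, 0.0, -67.2]
force: [-0.4, -0.1, -1.8]
opening: 0.0397
```

```bash
python3 -m handwheel '[[[0,0,0.006],[0,0,0]],[[0,0,0.008],[0,0,0]],[[0,0,0.008],[0,0,0]]]'
```

```text
clock: 17.9
tool_pos: [0.4642, -0.3549, 0.0737]
orientation: [-179.7, -0.0, -67.2]
force: [-1.0, 2.4, 6.5]
opening: 0.0394
```

Floor contact at +6.5 N. Release gently.

```bash
python3 -m handwheel '[[[0,0,0],[0,0,0]],[[0,0,0],[0,0,0]],[[0,0,0],[0,0,0]],[[0,0,0],[0,0,0]],[[0,0,0],[0,0,0]]]' -0.2
python3 -m handwheel '[[[0,0,-0.05],[0,0,0]],[[0,0,-0.15],[0,0,0]],[[0,0,-0.3],[0,0,0]],[[0,0,-0.45],[0,0,0]],[[0,0,-0.6],[0,0,0]]]'
python3 -m handwheel '[[[0,0,-0.2],[0,0,0]],[[0,0,-0.4],[0,0,0]],[[0,0,-0.6],[0,0,0]],[[0,0,-0.6],[0,0,0]]]'
python3 - <<'E'
from h import *
print(get_obs()['joint_pos'].round(1));
s=snapshot('wrist');pickle.dump(s,open('w6.pkl','wb'))
C=cloud(s);psi=np.radians(22.8);ex=np.array([np.sin(psi),-np.cos(psi)]);ey=np.array([-ex[1],ex[0]]);o=np.array([.5324,-.4298])
P=C.reshape(-1,3);x=(P[:,:2]-o)@ex*1e3;y=(P[:,:2]-o)@ey*1e3;z=P[:,2]*1e3
for a,c in(('red',(-96,-35)),('blue',(34,53))):
    for lo,hi in((15,60),(100,125)):
        m=(np.hypot(x-c[0],y-c[1])<35)&(z>lo)&(z<hi);print(a,lo,m.sum(),np.percentile(x[m],[5,50,95]).round(),np.percentile(y[m],[5,50,95]).round(),z[m].max().round() if m.any() else 0)
cv2.imwrite('pics/p2.png',s['color'][...,::-1])
E
```

```text
clock: 18.32
tool_pos: [0.4635, -0.3546, 0.0724]
orientation: [-179.7, 0.1, -67.2]
force: [0.2, 0.6, 0.4]
opening: 0.0525
clock: 18.73
tool_pos: [0.4628, -0.3549, 0.1944]
orientation: [-179.7, 0.1, -67.2]
force: [0.5, -0.5, 0.6]
opening: 0.0524
clock: 19.07
tool_pos: [0.4648, -0.3574, 0.3228]
orientation: [-179.3, -0.6, -67.1]
force: [0.1, -1.3, 1.5]
opening: 0.0527
[-18.5   9.3  -3.9  -0.  -75.9 131.4]
red 15 102 [-111.  -95.  -78.] [-27. -18. -16.] 60.0
red 100 427 [-106.  -95.  -84.] [-47. -35. -25.] 117.0
blue 15 259 [12. 14. 25.] [40. 56. 75.] 60.0
blue 100 575 [20. 29. 43.] [48. 59. 71.] 121.0
```

No more pictures are available, so I'm continuing on depth numbers. The red cap is upright at bin (−95,−35), top ≈115 mm, and the blue bottle is standing. Re-gripping the tab.

```bash
python3 -m handwheel '[[[0.15,-0.04,-0.05],[0,0,0.0829]],[[0.35,-0.1,-0.05],[0,0,0.0829]],[[0.61,-0.167,-0.05],[0,0,0.0829]],[[0.61,-0.167,-0.05],[0,0,0.0829]],[[0.61,-0.167,-0.05],[0,0,0.0829]]]' -0.3
python3 -m handwheel '[[[0,0,0],[0,0,0.0829]],[[0,0,0],[0,0,0.0829]],[[0,0,0],[0,0,0.0829]],[[0,0,0],[0,0,0.0829]],[[0,0,0],[0,0,0.0829]]]'
python3 -m handwheel '[[[0,0,0],[0,0,0.0829]],[[0,0,0],[0,0,0.0829]],[[0,0,0],[0,0,0.0829]],[[0,0,0],[0,0,0.0829]],[[0,0,0],[0,0,0.0829]]]'
python3 -c "
from h import *
print(get_obs()['joint_pos'].round(1));print(delta([.5429,-.4567,.245],[180,0,-156.7]))"
```

```text
clock: 19.53
tool_pos: [0.5415, -0.4568, 0.3195]
orientation: [180.0, 0.3, -97.5]
force: [-0.9, 0.5, -0.3]
opening: 0.057
clock: 19.95
tool_pos: [0.5401, -0.4543, 0.3227]
orientation: [-179.9, 0.3, -127.1]
force: [0.6, 0.4, -0.4]
opening: 0.0566
clock: 20.37
tool_pos: [0.5403, -0.4544, 0.3227]
orientation: [179.9, 0.3, -156.8]
force: [0.1, -0.1, 0.2]
opening: 0.0572
[-24.4  21.6  12.8  -0.3 -81.1  47.7]
(array([-0.006, -0.016,  0.389]), array([ 0.0002,  0.0008, -0.0003]))
```

```bash
python3 -m handwheel '[[[-0.005,-0.01,0.12],[0,0,0]],[[-0.005,-0.01,0.25],[0,0,0]],[[-0.005,-0.01,0.34],[0,0,0]],[[-0.005,-0.01,0.375],[0,0,0]],[[-0.005,-0.01,0.375],[0,0,0]]]'
python3 -m handwheel '[[[0,0,0],[0,0,0]],[[0,0,0],[0,0,0]],[[0,0,0],[0,0,0]],[[0,0,0],[0,0,0]],[[0,0,0],[0,0,0]]]' 1
python3 -m handwheel '[[[0,0,0],[0,0,0]],[[0,0,0],[0,0,0]],[[0,0,0],[0,0,0]],[[0,0,0],[0,0,0]]]'
python3 arc.py 0 1.5,1.4,1.3,1.2 0.0045,0.0045
```

```text
clock: 20.78
tool_pos: [0.5418, -0.4554, 0.2455]
orientation: [179.8, 0.2, -156.5]
force: [0.4, -0.3, 0.3]
opening: 0.0565
clock: 21.2
tool_pos: [0.5429, -0.4562, 0.2484]
orientation: [180.0, 0.3, -156.7]
force: [-0.6, -0.0, -0.2]
opening: 0.029
clock: 21.53
tool_pos: [0.5426, -0.4561, 0.2478]
orientation: [179.9, 0.3, -156.7]
force: [0.3, 1.8, 2.8]
opening: 0.0179
r 0.1804 q 1.62 F [0.3 1.8 2.8] Frad 2.6 Ftan -2.0
1.5 [0.001, 0.108, -0.01] [0.0002, 0.0007, -0.0]
1.4 [0.001, 0.198, -0.009] [0.0002, 0.0007, -0.0]
1.3 [0.002, 0.287, 0.002] [0.0036, 0.0007, -0.0]
1.2 [0.003, 0.374, 0.021] [0.0071, 0.0007, -0.0]
```

```bash
sed -i 's/radians(23.7)/radians(22.9)/; s/\[.532,-.4256,.07\]/[.5324,-.4298,.0745]/' arc.py; python3 arc.py 0 1.5,1.4,1.3,1.2
python3 -m handwheel '[[[0,0.1,-0.01],[0,0,0]],[[0,0.195,-0.009],[0,0,0]],[[0,0.284,0],[0.0036,0,0]],[[0,0.37,0.019],[0.007,0,0]],[[0,0.37,0.019],[0.007,0,0]]]'
python3 arc.py 0 1.1,1.0,.9,.8
```

```text
r 0.1805 q 1.623 F [0.3 1.8 2.8] Frad 2.6 Ftan -2.0
1.5 [-0.001, 0.11, -0.01] [0.0002, 0.0007, -0.0]
1.4 [-0.001, 0.2, -0.009] [0.0002, 0.0007, -0.0]
1.3 [-0.002, 0.29, 0.002] [0.0036, 0.0007, -0.0]
1.2 [-0.002, 0.377, 0.021] [0.0071, 0.0007, -0.0]
clock: 21.95
tool_pos: [0.5129, -0.3864, 0.2439]
orientation: [-177.4, 0.4, -156.6]
force: [3.0, 0.2, -4.0]
opening: 0.018
r 0.1808 q 1.198 F [ 3.   0.2 -4. ] Frad -4.2 Ftan -0.1
1.1 [-0.0, 0.085, 0.024] [0.0033, 0.001, 0.0001]
1.0 [-0.001, 0.169, 0.057] [0.0068, 0.001, 0.0001]
0.9 [-0.001, 0.249, 0.098] [0.0103, 0.001, 0.0001]
0.8 [-0.001, 0.324, 0.146] [0.0137, 0.001, 0.0001]
```

```bash
python3 -m handwheel '[[[0,0.085,0.024],[0.003,0,0]],[[0,0.169,0.057],[0.0068,0,0]],[[0,0.249,0.098],[0.01,0,0]],[[0,0.324,0.146],[0.0137,0,0]],[[0,0.324,0.146],[0.0137,0,0]]]'
python3 arc.py 0 .7,.6,.5,.4
```

```text
clock: 22.37
tool_pos: [0.4883, -0.3283, 0.2122]
orientation: [-172.5, 0.4, -156.6]
force: [0.8, 2.4, 0.7]
opening: 0.018
r 0.181 q 0.803 F [0.8 2.4 0.7] Frad 1.7 Ftan -1.1
0.7 [-0.0, 0.077, 0.051] [0.0036, 0.001, 0.0]
0.6 [-0.0, 0.147, 0.109] [0.007, 0.001, 0.0]
0.5 [-0.0, 0.21, 0.173] [0.0117, 0.001, 0.0]
0.4 [0.0, 0.267, 0.243] [0.0163, 0.001, -0.0]
```

```bash
python3 -m handwheel '[[[0,0.077,0.051],[0.0036,0,0]],[[0,0.147,0.109],[0.007,0,0]],[[0,0.21,0.173],[0.0117,0,0]],[[0,0.267,0.243],[0.0163,0,0]],[[0,0.267,0.243],[0.0163,0,0]]]'
python3 arc.py 0 .3,.2,.1,.05,0,-.03
```

```text
clock: 22.78
tool_pos: [0.4699, -0.2851, 0.1555]
orientation: [-166.7, 0.3, -156.6]
force: [2.3, 5.0, 0.4]
opening: 0.0177
r 0.1805 q 0.391 F [2.3 5.  0.4] Frad 3.5 Ftan -1.4
0.3 [0.0, 0.051, 0.063] [0.0048, 0.0009, 0.0]
0.2 [0.0, 0.1, 0.138] [0.0094, 0.0009, 0.0]
0.1 [0.001, 0.141, 0.218] [0.014, 0.0009, 0.0]
0.05 [0.001, 0.159, 0.259] [0.0163, 0.0009, 0.0]
0.0 [0.001, 0.175, 0.302] [0.0186, 0.0009, 0.0]
-0.03 [0.001, 0.183, 0.327] [0.0186, 0.0009, 0.0]
```

```bash
python3 -m handwheel '[[[0,0.051,0.063],[0.0048,0,0]],[[0,0.1,0.138],[0.0094,0,0]],[[0,0.141,0.218],[0.014,0,0]],[[0,0.159,0.259],[0.0163,0,0]],[[0,0.159,0.259],[0.0163,0,0]]]'
python3 arc.py 0 0,-.03,-.06
python3 -c "
from h import *
print(get_obs()['joint_pos'].round(1))"
```

```text
clock: 23.2
tool_pos: [0.4626, -0.2681, 0.0974]
orientation: [-160.9, 0.2, -156.6]
force: [-6.6, 28.8, 3.1]
opening: 0.0177
r 0.1799 q 0.049 F [-6.6 28.8  3.1] Frad 29.2 Ftan -1.4
0.0 [0.0, 0.019, 0.039] [0.0026, 0.0006, 0.0002]
-0.03 [0.0, 0.03, 0.064] [0.0026, 0.0006, 0.0002]
-0.06 [0.0, 0.041, 0.089] [0.0026, 0.0006, 0.0002]
[ -3.1   8.8 -54.2  44.4 -24.6 -13.8]
```

Radial 29 N; ease 2 mm outward while going down to the stop.

```bash
python3 -m handwheel '[[[0,0.012,0.0],[0,0,0]],[[0,0.03,0.025],[0.001,0,0]],[[0,0.034,0.045],[0.001,0,0]],[[0,0.034,0.045],[0.001,0,0]]]'
python3 arc.py 0 0,-.03,-.06
```

```text
clock: 23.53
tool_pos: [0.4621, -0.2666, 0.0883]
orientation: [-160.5, 0.2, -156.7]
force: [-0.3, 8.3, -0.7]
opening: 0.0177
r 0.1804 q -0.002 F [-0.3  8.3 -0.7] Frad 7.6 Ftan -1.5
0.0 [0.0, -0.001, -0.002] [0.0014, 0.0006, -0.0003]
-0.03 [0.0, 0.01, 0.023] [0.0014, 0.0006, -0.0003]
-0.06 [0.0, 0.021, 0.048] [0.0014, 0.0006, -0.0003]
```

```bash
python3 -c "
from h import *
o=get_obs();print(o['joint_pos'].round(1),o['clock'])"
```

```text
[ -4.4   9.3 -56.1  49.9 -22.6 -18.6] 23.5333
```

```bash
python3 -m handwheel '[[[0,0.012,0.012],[0,0,0]],[[0,0.018,0.024],[0,0,0]],[[0,0.018,0.024],[0,0,0]]]'
python3 arc.py 0 -.05
python3 -m handwheel '[[[0,0.004,0.01],[0,0,0]],[[0,0.008,0.018],[0,0,0]],[[0,0.008,0.018],[0,0,0]]]'
python3 arc.py 0 -.05
python3 -c "
from h import *
o=get_obs();print(o['joint_pos'].round(1),o['clock'])"
```

```text
clock: 23.78
tool_pos: [0.4617, -0.2657, 0.0833]
orientation: [-160.4, 0.2, -156.8]
force: [2.8, -7.7, -2.3]
opening: 0.0177
r 0.1808 q -0.03 F [ 2.8 -7.7 -2.3] Frad -8.3 Ftan -1.7
-0.05 [0.0, 0.007, 0.016] [0.0012, 0.0005, -0.0005]
clock: 24.03
tool_pos: [0.4618, -0.2658, 0.0812]
orientation: [-160.3, 0.3, -156.8]
force: [-7.2, 0.7, 21.8]
opening: 0.0178
r 0.1806 q -0.042 F [-7.2  0.7 21.8] Frad 4.8 Ftan 21.6
-0.05 [0.0, 0.003, 0.007] [0.0007, 0.0007, -0.0006]
[ -5.9   9.8 -57.6  54.9 -20.9 -22.4] 24.0333
```

Firm stop (tangential +21.6 N): shut. Release with slight hold, then back off along the tool axis.

```bash
python3 -m handwheel '[[[0,0,-0.005],[0,0,0]],[[0,0,-0.005],[0,0,0]],[[0,0,-0.005],[0,0,0]],[[0,0,-0.005],[0,0,0]],[[0,0,-0.005],[0,0,0]]]' -0.3
python3 -m handwheel '[[[0,0,-0.005],[0,0,0]],[[0,0,-0.005],[0,0,0]],[[0,0,-0.005],[0,0,0]]]'
python3 -m handwheel '[[[0,0,-0.08],[0,0,0]],[[0,0,-0.2],[0,0,0]],[[0,0,-0.4],[0,0,0]],[[0,0,-0.6],[0,0,0]],[[0,0,-0.6],[0,0,0]]]'
python3 -m handwheel '[[[0,0,-0.15],[-0.019,0,0]],[[0,0,-0.3],[-0.038,0,0]],[[0,0,-0.5],[-0.056,0,0]],[[0,0,-0.6],[-0.056,0,0]],[[0,0,-0.6],[-0.056,0,0]]]'
python3 - <<'E'
from h import *
print(get_obs()['joint_pos'].round(1),get_obs()['tool_pos'])
psi=np.radians(22.8);ex=np.array([np.sin(psi),-np.cos(psi)]);ey=np.array([-ex[1],ex[0]]);o=np.array([.5324,-.4298])
for n in('wrist','top'):
    s=snapshot(n);C=cloud(s).reshape(-1,3);col=s['color'].reshape(-1,3).astype(int)
    x=(C[:,:2]-o)@ex*1e3;y=(C[:,:2]-o)@ey*1e3;z=C[:,2]*1e3
    m=(x<-158)&(x>-200)&(abs(y)<8)&(z>72)&(z<130)
    print(n,'tab',m.sum(),(np.percentile(np.c_[x,y,z][m],[2,50,98],axis=0).round(1).tolist() if m.any() else ''))
    k=(x<-140)&(x>-175)&(abs(y)>35)&(abs(y)<90)&(z>30)&(z<140)
    for lo in range(40,140,10):
        j=k&(z>=lo)&(z<lo+10);print(lo,j.sum(),np.median(col[j],0) if j.any() else '',np.median(x[j]).round(1) if j.any() else '')
E
```

```text
clock: 24.45
tool_pos: [0.4607, -0.2636, 0.0793]
orientation: [-160.5, 0.3, -156.7]
force: [0.3, -0.1, 0.1]
opening: 0.0457
clock: 24.7
tool_pos: [0.4607, -0.2632, 0.0805]
orientation: [-160.5, 0.3, -156.7]
force: [-0.2, -0.3, 0.0]
opening: 0.0562
clock: 25.12
tool_pos: [0.4474, -0.2248, 0.2005]
orientation: [-160.3, 0.8, -156.6]
force: [2.1, -0.1, -0.4]
opening: 0.0567
clock: 25.53
tool_pos: [0.4309, -0.1909, 0.3124]
orientation: [179.5, 0.7, -156.8]
force: [-0.0, 0.8, 0.1]
opening: 0.0572
[ -0.5  -1.6 -16.8  -0.8 -74.4  24. ] [ 0.43092784 -0.19089787  0.31244437]
wrist tab 491 [[-193.6, -7.9, 89.0], [-175.6, -0.4, 100.9], [-158.2, 7.4, 103.6]]
40 89 [27. 42. 66.] -156.6
50 21 [25. 39. 61.] -156.9
60 445 [ 64. 103. 157.] -154.5
70 65 [ 58.  86. 131.] -152.7
80 397 [72. 76. 94.] -150.8
90 251 [109. 110. 112.] -148.3
100 345 [118. 120. 119.] -146.3
110 496 [161. 163. 162.] -143.5
120 352 [137. 139. 138.] -140.9
130 0  
top tab 0 
40 0  
50 0  
60 0  
70 0  
80 0  
90 0  
100 0  
110 0  
120 0  
130 0
```

The tab's top face is at 101 mm, as expected for q = 0 (88 + 12 mm), and the rail sits at the lip. The arm is clear, so I'm handing in.

```bash
python3 - <<'E'
from h import *
t=snapshot('top');P=cloud(t).reshape(-1,3)
m=(np.hypot(P[:,0]-.512,P[:,1]-.255)<.03)&(P[:,2]>.1)&(P[:,2]<.13);print('green cap pts',m.sum(),np.median(P[m],0) if m.any() else '')
print(close_job())
E
```

```text
green cap pts 80 [0.51097412 0.25905702 0.1057162 ]
the job is handed in; nothing more can be done
None
```

I rolled the cover open to its stop, stood the red-labelled bottle on the bin floor and let go of it. Then I rolled the cover shut to its stop, released the grip and backed the arm clear. I handed the job in at about 25.6 s.

**Last checks:**
- **Red bottle:** just after release its cap was centred 95 mm in front of and 35 mm to the right of the bin's origin. Its top read 115–117 mm, against 114 mm expected for standing upright on the floor. I couldn't see it again once the cover was shut.
- **Blue bottle:** it was still standing at the same check.
- **Cover:** it met a firm stop (about 22 N). Afterwards the top of the grip tab was at 101 mm, which matches fully shut (about 100 mm).
- **Green bottle:** its cap was still where I first measured it.

**Problems along the way:**
- **Scene camera:** its view was blocked, so I worked from the top and wrist cameras.
- **Grip angle:** the first grip angle ran into joint 6's limit, so I used the half-turned grasp.
- **Force while opening:** it reached about 40 N at the tab on the first pull because my estimate of the track axis was about 4–5 mm off. I corrected that, and later forces stayed below about 30 N.
- **Pictures:** my limit of 12 ran out after the release, so the final checks used depth readings only.

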